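# Unclamp the air-filter housing and lift its cover off into the drip tray

## Task

Open the air-filter housing for service: turn each of its three clamp bolts anticlockwise, one after another, all the way to the end stop so that their toes swing clear of the cover. Then lift the cover straight off by its grip, and lower it into the drip tray so that it lies flat there, right way up; do not tip it over or drop it in. Leave the tools that lie round about where they are.

Things in the scene. Friction and masses are not known exactly. Their poses are not given: they have to be found in the camera images.
- housing: Grey round air-filter housing, fixed to the table, 110 mm across and 48 mm high. Origin: centre of its underside, on the table; z up. Three ears stand round it at 75 mm from its axis, at +60, 180 and -60 degrees from its own +x axis, for bolts 1, 2 and 3. A short inlet stub (34 mm thick, 22 mm up) sticks out 90 mm along its +x. Its 80 mm bore is closed by the cover.
- bolt_1 (a joint): Turn of clamp bolt 1 about its upright axis, rad: 0 = toe points to the middle of the housing and lies over the cover's edge; grows anticlockwise seen from above; 1.4 = open end stop. It stays where it is left (friction about 0.06 N m). It starts between 0 and 0.35.
- bolt_2 (a joint): The same for clamp bolt 2.
- bolt_3 (a joint): The same for clamp bolt 3.
- bolt_1_grip (a point): Clamp bolt 1: a black bar grip 38 mm long, 12 mm wide, 30 mm high, on a captive bolt with a steel toe. This point is on the turning axis, 9 mm below the top of the bar and 21 mm above its foot; its height is 83 mm. Its x axis runs along the bar and along the toe (the toe points to +x, 39 mm long from the axis, 16 mm wide, top 22 mm below this point), and turns with the bolt. The bolt turns on the spot and does not rise.
- bolt_2_grip (a point): The same for clamp bolt 2.
- bolt_3_grip (a point): The same for clamp bolt 3.
- cover_grip (a point): Loose bare-metal cover, 0.18 to 0.35 kg: round flange 96 mm across and 6 mm thick, with a low spigot below it (68 mm across, 6 mm deep) that sits with 6 mm of play all round in the housing's bore, and on top an upright bar grip 44 mm long, 12 mm wide, 38 mm high. This point is in the bar at the cover's centre, 12 mm below the top of the bar, 26 mm above the flange's top face and 38 mm above the cover's underside. Its x axis runs along the bar, z up.
- cover: The same cover; origin: centre of the underside of its spigot.
- tray: Dark steel square drip tray, fixed to the table, 150 mm a side, rim 16 mm high, wall and floor 4 mm thick. Origin: centre of its underside, on the table; x and y along its sides.
- tape_measure: Tape measure, a bystander, 73 x 123 x 37 mm.
- screwdriver_1: Blue-handled screwdriver, a bystander, 200 mm long.
- wrench_4: Small combination wrench, a bystander, 150 mm long.

How it is judged:
On the way, in this order (a step that is already met when the one before it is completed fails the run):
1. all three clamp bolts stand at their open end stops (within 0.12 rad) while the cover still lies on the housing (value of joint each of bolt_1, bolt_2, bolt_3 above 1.28 rad and distance of cover from where it was at the start of the episode below 0.015 m), for 0.1 s.
2. the cover is lifted clear of the housing (z of cover in the frame of housing above 0.06 m), for 0.1 s.
At the end, for the whole second after the job is handed in: All three clamp bolts are within 0.12 rad of their open end stops (joint value above 1.28), and the cover lies at rest flat on the floor of the drip tray, right way up (tilt under 0.1 rad, its centre within 45 mm of the tray's centre, its underside within 4 mm of the tray's floor) (value of joint each of bolt_1, bolt_2, bolt_3 above 1.28 rad and horizontal distance between cover and tray below 0.045 m and z of cover in the frame of tray between 0 and 0.008 m and z of cover_grip in the frame of tray above 0.036 m and angle between cover's own z axis and vertical below 0.1 rad and linear speed of cover below 0.02 m/s); the robot touches nothing.
It fails at once if the cover is tipped by more than 0.6 rad (angle between cover's own z axis and vertical above 0.6 rad).
It fails at once if the cover is dropped: let go more than 30 mm above the floor of the tray (horizontal distance between cover and housing above 0.12 m and height (world z) of cover above 0.034 m and contact force between cover and the fingers below 0.05 N).
It fails at once if the tape measure is shifted by more than 30 mm (distance of tape_measure from where it was at the start of the episode above 0.03 m).
It fails at once if the screwdriver is shifted by more than 30 mm (distance of screwdriver_1 from where it was at the start of the episode above 0.03 m).
It fails at once if the small wrench is shifted by more than 30 mm (distance of wrench_4 from where it was at the start of the episode above 0.03 m).
It also fails if it takes over 67 s, if anything falls off the work surface, if the arm or the gripper's body presses on something with over 40 N, if the wrist force passes 120 N, or if a joint passes its speed limit or range.

## Robot

A 6-joint arm with a two-finger parallel gripper is mounted at the origin on a cart in front of the work surface, level with it; the furniture and walls round the work are solid. World frame = base frame: x ahead of the robot, y to its left, z up, the work surface at z = 0. Lengths are in m, angles in rad, forces in N, time in s.
With the tool pointing down it reaches from about 0.275 to 0.875 m from the base axis. Payload 12.5 kg.
Tool frame: the origin (TCP) lies at the very end of the fingers, on their centre line; the grasp point (between the pads) lies robot.pinch_z behind it (robot.pinch_z is the distance from the TCP to the grasp point, in m); z points along the fingers, y is the line along which they close (so a half turn about z gives the same grasp; the last joint's range is limited). The gripper opens to 85 mm and grips with 20 to 120 N. Pads are 22 mm wide; open, the fingers measure 114 mm over their backs; the gripper's body (76 mm by 85 mm) begins 54 mm behind the grasp point. The pads swing forward as they close: fully open they stand 13 mm farther back than shut.
Start: joints at [1.025, 0.351, 1.652, -0, 1.139, -0.085], TCP at [0.245, 0.493, 0.231] pointing down, gripper open.
Joint ranges: [-2.75, 2.75], [-0.79, 2.1], [0.01, 2.65], [-1.57, 4.71], [0.07, 3.14], [-2.87, 2.87]. Speed limits (rad/s): [2.22, 2.22, 2.79, 3.14, 3.14, 3.14].

## Interface

Orientations are given as a unit quaternion [w, x, y, z].
In Python, from rig import robot, viewer gives the robot as it stands.
- The arm moves only by the shell command python3 -m pendant 'ROWS'. ROWS is JSON, a list of rows, each an object with "dp": the shift along the tool's x, y, z in m, a list of three; "rotation": the turn, a rotation vector about the tool's x, y, z in degrees, a list of three; "fingers": the finger opening in m, from 0 to 0.0854. A call has 1 to 5 rows; each row is the pose to reach, as a shift and turn from the pose commanded when the call began, along the tool's axes at that moment; what a row does not reach only later rows make up. A row lasts 1/10 s, in which the tool goes at most 50 mm and 8.59 degrees, less where a joint would pass 70% of its speed; a pose out of reach is approached as far as the arm can. A call with a gripper value outside its range is refused whole. The fingers move at their own pace and stop on an object; the grip force is fixed at half the most. Time passes only in rows, so rows that repeat a pose let the fingers close. It gives the time, the measured TCP pose, the force, the opening and the grip force at its end, in the units of the state.
- robot.observe(): the state, without advancing time (a new reading comes with each control period).
- viewer.grab_frame(name): name is "side" or "top"; returns the picture (420x560x3 uint8, red, green, blue); there is no depth.
- viewer.calibration(name): a dict with "fx", "fy", "cx", "cy" (pixels), "R" (3x3) and "t" (3): a world point X has camera coordinates R X + t. Camera axes: x right, y down, z forward; pixel columns grow to the right and rows downward; lengths in m; the calibration is good to about 2 mm. A picture is of the moment at which its call begins. calibration takes no time and is no camera call.
- robot.hand_in(): hands the job in; it is judged then, once.
The state is a dict: "time": time; "joint_pos": joint angles; "qvel": joint speeds; "joint_efforts": joint torques, N m; "tool_pos": TCP position; "eef_rot": TCP orientation; "contact_force": force on the tool from outside, world axes, zero at the start; "ft_torque": the same for the moment, N m; "gripper_width": opening from 0.0 (shut) to 1.0 (fully open); "gripper_force": force on a finger pad.
Only numpy, scipy, OpenCV 4.12 (cv2) and the standard library are available. Lean on these libraries where they do the work, as an engineer would, in place of code of your own. Each camera call takes 0.05 s, during which the arm holds its last target. There are 200 camera calls.

## Working session

There is one attempt and no reset: what is moved stays moved. The work goes in short steps, Python scripts to look and compute and a shell command to move; the robot and the scene stay as the last step left them, time stands still between calls to the robot, and variables do not carry over. Pictures are saved under pics/ and viewed, at most 10 in all, crops included, and the job is handed in when it is done.

```bash
mkdir -p pics; ls; python3 - <<'E'
from rig import robot, viewer
import cv2
for n in("top","side"):
    cv2.imwrite(f"pics/{n}0.png",viewer.grab_frame(n)[:,:,::-1]); c=viewer.calibration(n); print(n,c)
print(robot.pinch_z, robot.observe())
E
```

```text
pics
top {'fx': 473.1131620883974, 'fy': 473.1131620883974, 'cx': 272.35991768928335, 'cy': 208.07130504868164, 'R': array([[ 0.02629229, -0.99958602,  0.01168352],
       [-0.99590299, -0.02720341, -0.08623929],
       [ 0.08652142, -0.00936823, -0.99620594]]), 't': array([0.13095984, 0.57797127, 0.96140391])}
side {'fx': 386.08476268374477, 'fy': 386.08476268374477, 'cx': 282.24379537447857, 'cy': 205.07401995814394, 'R': array([[ 0.88270692, -0.46990969, -0.00365679],
       [-0.28006869, -0.51981757, -0.80706333],
       [ 0.37734602,  0.71342454, -0.59045356]]), 't': array([-0.44185128,  0.29385865,  0.67030628])}
0.0187 {'time': 0.1, 'joint_pos': array([ 1.02539581e+00,  3.51205298e-01,  1.65233293e+00,  1.23982692e-05,
        1.13912307e+00, -8.46099502e-02]), 'qvel': array([-0.0001748 , -0.00199656, -0.00069205, -0.0003577 ,  0.00060641,
       -0.00011366]), 'joint_efforts': array([ 2.44529212e-03, -5.06826067e+01, -2.91882795e+01,  5.92689230e-05,
        2.53011938e-03,  1.13264798e-05]), 'tool_pos': array([0.2443885 , 0.49239578, 0.23081002]), 'eef_rot': array([-1.70896615e-04,  2.28364873e-01,  9.73575472e-01, -5.06286850e-04]), 'contact_force': array([0.16956752, 0.67999802, 0.7044183 ]), 'ft_torque': array([-0.01377979, -0.03198638, -0.00680976]), 'gripper_force': 0.0, 'gripper_width': 0.9992044355632745}
```

View pics/top0.png

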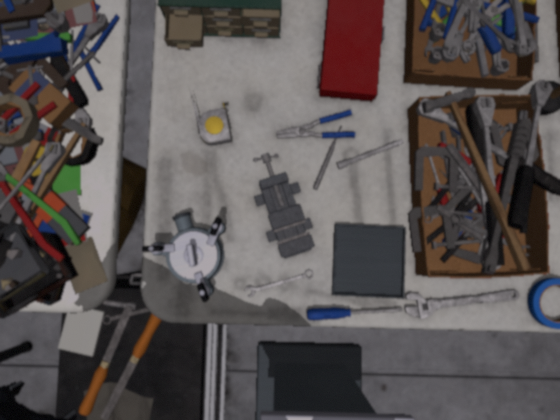

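View pics/side0.png

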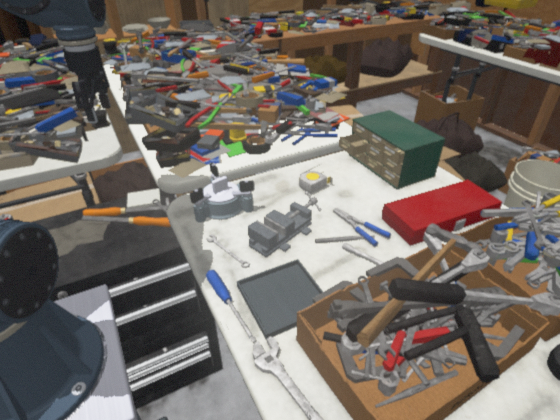

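The top view shows the housing at about (194,255), with its stub at (183,220), and the tray centred at about (369,260). The wrench is near (280,282), the screwdriver near (340,312) and the tape measure near (214,125). Next I'll enlarge the housing.

```bash
cat > h.py <<'E'
import numpy as np, cv2
from rig import robot, viewer
def bp(n,u,v,z):
    c=viewer.calibration(n); R=np.array(c["R"]);t=np.array(c["t"])
    d=R.T@np.array([(u-c["cx"])/c["fx"],(v-c["cy"])/c["fy"],1]); o=-R.T@t
    return o+d*(z-o[2])/d[2]
def pr(n,X):
    c=viewer.calibration(n); p=np.array(c["R"])@np.array(X)+np.array(c["t"])
    return np.array([c["cx"]+c["fx"]*p[0]/p[2], c["cy"]+c["fy"]*p[1]/p[2]])
E
python3 - <<'E'
from h import *
im=cv2.imread("pics/top0.png")
a=cv2.resize(im[200:310,135:235],None,fx=5,fy=5,interpolation=cv2.INTER_CUBIC)
cv2.imwrite("pics/crop1.png",a)
print(bp("top",194,255,.05)); 
for q in [(333,224),(405,226),(403,297),(333,294)]: print(bp("top",*q,.016))
E
```

```text
[0.4731956  0.30140726 0.05      ]
[0.54491343 0.01827787 0.016     ]
[ 0.54478533 -0.13321596  0.016     ]
[ 0.39733443 -0.12935714  0.016     ]
[0.39981779 0.01606847 0.016     ]
```

View pics/crop1.png

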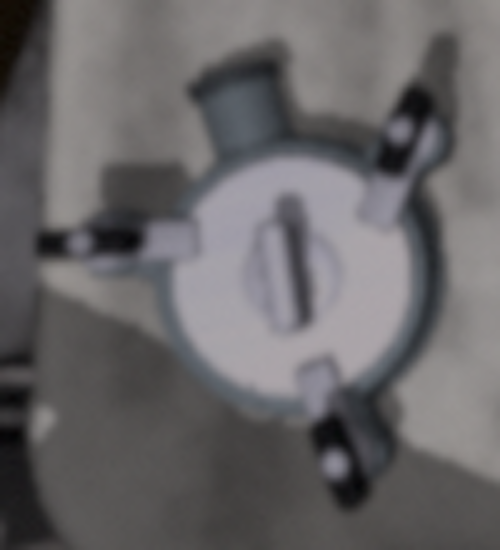

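```bash
python3 - <<'E'
from h import *
from scipy.optimize import least_squares
f=lambda x,y:(135+x/5,200+y/5)
P=[bp("top",*f(*q),.092)[:2] for q in [(83,242),(336,464),(401,131)]]
def m(s): return np.array([[s[0]+.075*np.cos(s[2]+a),s[1]+.075*np.sin(s[2]+a)] for a in (np.pi/3,np.pi,-np.pi/3)])
r=least_squares(lambda s:(m(s)-P).ravel(),[.47,.3,.2]); print(r.x,np.degrees(r.x[2]),r.fun*1e3); print(m(r.x))
print("stub",bp("top",*f(240,75),.035))
# toe angles: tip at z~.061
tips=[(198,238),(316,360),(378,220)]
for p,q in zip(m(r.x),tips):
    t=bp("top",*f(*q),.061)[:2]; d=t-p; c=r.x[:2]-p
    print("toe len",np.hypot(*d),"angle",np.degrees(np.arctan2(d[1],d[0])),"rel",np.degrees(np.arctan2(c[0]*d[1]-c[1]*d[0],c@d)))
ends=[bp("top",*f(*q),.088)[:2] for q in [(289,200),(288,328)]]; print("cover",ends,np.mean(ends,0))
print("flange ctr",bp("top",*f(293,280),.054))
s=robot.observe(); print(s["tool_pos"])
from scipy.spatial.transform import Rotation as Ro
q=s["eef_rot"]; print(Ro.from_quat([*q[1:],q[0]]).as_matrix().round(3))
E
```

```text
[0.47241106 0.3032112  0.3649693 ] 20.911200311540192 [-0.10498996  0.54752481 -0.27746664 -0.05418945  0.38245659 -0.49333536]
[[0.48425843 0.37726955]
 [0.40235095 0.27644215]
 [0.53062378 0.25592189]]
stub [0.55403222 0.3295437  0.035     ]
toe len 0.03859941758357478 angle -85.94673629470803 rel 13.142063393751785
toe len 0.04018207147191769 angle 19.8433779212028 rel -1.0678223903373698
toe len 0.03656401942688275 angle 161.26266352301653 rel 20.351463211476343
cover [array([0.50259392, 0.29909751]), array([0.45347265, 0.29747795])] [0.47803328 0.29828773]
flange ctr [0.47125321 0.30151441 0.054     ]
[0.2443885  0.49239578 0.23081002]
[[-0.896  0.445 -0.001]
 [ 0.445  0.896 -0.001]
 [ 0.    -0.001 -1.   ]]
```

Everything fits within 1 mm. The housing is at (0.472, 0.303) with yaw 20.9°. The bolts start at about 13°, 0° and 20°. Next is a small planner that prints the shift and turn I need.

```bash
cat > plan.py <<'E'
# plan.py x y z A : shift/turn in tool axes to put TCP there with tool x at world angle A (deg, mod 180)
import sys; from h import *
from scipy.spatial.transform import Rotation as Ro
x,y,z,A=map(float,sys.argv[1:]); s=robot.observe(); q=s["eef_rot"]
M=Ro.from_quat([*q[1:],q[0]]).as_matrix(); a=np.degrees(np.arctan2(M[1,0],M[0,0]))
print("t %.2f pos %s A %.1f q6 %.1f F %s w %.4f gf %.1f tilt %.2f"%(s["time"],s["tool_pos"].round(4),a,np.degrees(s["joint_pos"][5]),s["contact_force"].round(1),s["gripper_width"]*.0854,s["gripper_force"],np.degrees(np.arccos(-M[2,2]))))
print("dp",(M.T@(np.array([x,y,z])-s["tool_pos"])).round(4),"rotz",round((a-A+90)%180-90,1),"noflip",round((a-A+180)%360-180,1))
E
python3 -m pendant '[{"dp":[-0.2,0,0.03],"rotation":[0,0,40],"fingers":0.05},{"dp":[-0.2,0,0.03],"rotation":[0,0,40],"fingers":0.05},{"dp":[-0.2,0,0.03],"rotation":[0,0,40],"fingers":0.05},{"dp":[-0.2,0,0.03],"rotation":[0,0,40],"fingers":0.05},{"dp":[-0.2,0,0.03],"rotation":[0,0,40],"fingers":0.05}]'
python3 plan.py .4843 .3773 .12 94
```

```text
time: 0.6
tool_pos: [0.4274, 0.4008, 0.1999]
eef_rot: [0.0, 0.552, 0.834, -0.001]
contact_force: [0.1, -0.0, -0.4]
gripper_width: 0.587
gripper_force: 0.0
t 0.60 pos [0.4274 0.4008 0.1999] A 113.0 q6 15.6 F [ 0.1 -0.  -0.4] w 0.0501 gf 0.0 tilt 0.09
dp [-0.0437  0.0432  0.0799] rotz 19.0 noflip 19.0
```

```bash

python3 -m pendant '[{"dp":[-0.0437,0.0432,0.08],"rotation":[0,0,19],"fingers":0.05},{"dp":[-0.0437,0.0432,0.08],"rotation":[0,0,19],"fingers":0.05},{"dp":[-0.0437,0.0432,0.08],"rotation":[0,0,19],"fingers":0.05},{"dp":[-0.0437,0.0432,0.08],"rotation":[0,0,19],"fingers":0.05},{"dp":[-0.0437,0.0432,0.08],"rotation":[0,0,19],"fingers":0.05}]'
python3 plan.py .4843 .3773 .068 94
python3 - <<'E'
from h import *
t=viewer.grab_frame("top")[:,:,::-1];s=viewer.grab_frame("side")[:,:,::-1]
a=cv2.resize(t[200:310,135:235],(400,440),interpolation=cv2.INTER_CUBIC)
u=pr("side",[.484,.377,.09]).astype(int); print(u)
b=cv2.resize(s[130:240,160:260],(400,440),interpolation=cv2.INTER_CUBIC)
cv2.imwrite("pics/c2.png",np.hstack([a,b]))
E
```

```text
time: 1.1
tool_pos: [0.4807, 0.3812, 0.1217]
eef_rot: [0.0, 0.678, 0.735, 0.0]
contact_force: [-0.7, -0.3, -0.1]
gripper_width: 0.582
gripper_force: 0.0
t 1.10 pos [0.4807 0.3812 0.1217] A 94.7 q6 29.4 F [-0.7 -0.3 -0.1] w 0.0497 gf 0.0 tilt 0.03
dp [-0.0042  0.0032  0.0537] rotz 0.7 noflip 0.7
[212 165]
```

View pics/c2.png

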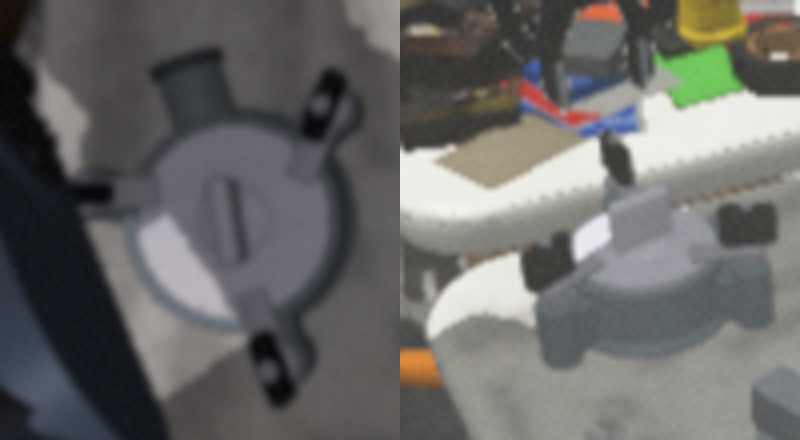

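The fingers straddle bolt 1: in the side view they are at (560,90) and (640,70), with the bolt top between them at (612,135). I'll descend, grip and turn it 67°, plus a few degrees extra.

```bash

python3 -m pendant '[{"dp":[-0.0042,0.0032,0.02],"rotation":[0,0,1],"fingers":0.05},{"dp":[-0.0042,0.0032,0.054],"rotation":[0,0,1],"fingers":0.05},{"dp":[-0.0042,0.0032,0.054],"rotation":[0,0,1],"fingers":0.05},{"dp":[-0.0042,0.0032,0.054],"rotation":[0,0,1],"fingers":0.0},{"dp":[-0.0042,0.0032,0.054],"rotation":[0,0,1],"fingers":0.0}]'
python3 -m pendant '[{"dp":[0,0,0],"rotation":[0,0,0],"fingers":0},{"dp":[0,0,0],"rotation":[0,0,0],"fingers":0},{"dp":[0,0,0],"rotation":[0,0,0],"fingers":0},{"dp":[0,0,0],"rotation":[0,0,0],"fingers":0}]'
python3 plan.py .4843 .3773 .068 94
```

```text
time: 1.7
tool_pos: [0.4849, 0.3778, 0.0693]
eef_rot: [0.0, 0.684, 0.729, 0.001]
contact_force: [-0.3, -0.4, 0.3]
gripper_width: 0.255
gripper_force: 0.0
time: 2.1
tool_pos: [0.4848, 0.3777, 0.0693]
eef_rot: [0.0, 0.684, 0.729, 0.001]
contact_force: [-1.7, -0.5, 5.6]
gripper_width: 0.128
gripper_force: 58.8
t 2.10 pos [0.4848 0.3777 0.0693] A 93.6 q6 29.9 F [-1.7 -0.5  5.6] w 0.0109 gf 58.8 tilt 0.14
dp [-0.0004 -0.0005  0.0013] rotz -0.4 noflip -0.4
```

```bash

python3 -m pendant '[{"dp":[0,0,0],"rotation":[0,0,-8],"fingers":0},{"dp":[0,0,0],"rotation":[0,0,-16],"fingers":0},{"dp":[0,0,0],"rotation":[0,0,-24],"fingers":0},{"dp":[0,0,0],"rotation":[0,0,-32],"fingers":0},{"dp":[0,0,0],"rotation":[0,0,-32],"fingers":0}]'
python3 -m pendant '[{"dp":[0,0,0],"rotation":[0,0,-8],"fingers":0},{"dp":[0,0,0],"rotation":[0,0,-16],"fingers":0},{"dp":[0,0,0],"rotation":[0,0,-24],"fingers":0},{"dp":[0,0,0],"rotation":[0,0,-32],"fingers":0},{"dp":[0,0,0],"rotation":[0,0,-32],"fingers":0}]'
python3 plan.py .4843 .3773 .068 161; python3 -c "from h import *;print(robot.observe()['ft_torque'])"
```

```text
time: 2.6
tool_pos: [0.4852, 0.3778, 0.0693]
eef_rot: [0.001, 0.456, 0.89, 0.002]
contact_force: [-1.1, 0.9, 6.7]
gripper_width: 0.123
gripper_force: 58.9
time: 3.1
tool_pos: [0.4854, 0.3781, 0.0693]
eef_rot: [0.001, 0.193, 0.981, 0.002]
contact_force: [-0.1, 3.2, 5.7]
gripper_width: 0.125
gripper_force: 58.7
t 3.10 pos [0.4854 0.3781 0.0693] A 157.7 q6 -34.2 F [-0.1  3.2  5.7] w 0.0107 gf 58.7 tilt 0.25
dp [ 0.0007 -0.0012  0.0013] rotz -3.3 noflip -3.3
[ 0.46750334 -0.00569571  0.05977201]
```

```bash

python3 -m pendant '[{"dp":[0,0,0],"rotation":[0,0,-4],"fingers":0},{"dp":[0,0,0],"rotation":[0,0,-7],"fingers":0},{"dp":[0,0,0],"rotation":[0,0,-7],"fingers":0}]'
python3 plan.py .4843 .3773 .068 161; python3 -c "from h import *;print(robot.observe()['ft_torque'])"
```

```text
time: 3.4
tool_pos: [0.4854, 0.3782, 0.0693]
eef_rot: [0.001, 0.136, 0.991, 0.002]
contact_force: [0.6, 1.4, 5.6]
gripper_width: 0.124
gripper_force: 64.2
t 3.40 pos [0.4854 0.3782 0.0693] A 164.4 q6 -40.9 F [0.6 1.4 5.6] w 0.0106 gf 64.2 tilt 0.26
dp [ 0.0009 -0.0012  0.0013] rotz 3.4 noflip 3.4
[ 0.45853052 -0.0804991  -1.26202384]
```

The torque jumped to −1.26 N m at 164°, so bolt 1 is at its stop. I'll release it and go to bolt 3.

```bash

python3 -m pendant '[{"dp":[0,0,0],"rotation":[0,0,2.5],"fingers":0},{"dp":[0,0,0],"rotation":[0,0,2.5],"fingers":0.04},{"dp":[0,0,0],"rotation":[0,0,2.5],"fingers":0.04},{"dp":[0,0,0],"rotation":[0,0,2.5],"fingers":0.04},{"dp":[0,0,-0.05],"rotation":[0,0,2.5],"fingers":0.04}]'
python3 -m pendant '[{"dp":[0,0,-0.02],"rotation":[0,0,0],"fingers":0.05},{"dp":[0,0,-0.02],"rotation":[0,0,0],"fingers":0.05}]'
python3 plan.py .531 .256 .125 161
```

```text
time: 3.9
tool_pos: [0.4814, 0.375, 0.1121]
eef_rot: [-0.004, 0.155, 0.988, -0.004]
contact_force: [-0.2, 0.5, 0.4]
gripper_width: 0.47
gripper_force: 0.0
time: 4.1
tool_pos: [0.4855, 0.3778, 0.1405]
eef_rot: [0.002, 0.155, 0.988, 0.002]
contact_force: [0.2, -0.1, -0.1]
gripper_width: 0.588
gripper_force: 0.0
t 4.10 pos [0.4855 0.3778 0.1405] A 162.1 q6 -38.6 F [ 0.2 -0.1 -0.1] w 0.0502 gf 0.0 tilt 0.30
dp [-0.0806 -0.102   0.0154] rotz 1.1 noflip 1.1
```

```bash

python3 -m pendant '[{"dp":[-0.0806,-0.102,0.015],"rotation":[0,0,1],"fingers":0.05},{"dp":[-0.0806,-0.102,0.015],"rotation":[0,0,1],"fingers":0.05},{"dp":[-0.0806,-0.102,0.015],"rotation":[0,0,1],"fingers":0.05},{"dp":[-0.0806,-0.102,0.015],"rotation":[0,0,1],"fingers":0.05},{"dp":[-0.0806,-0.102,0.015],"rotation":[0,0,1],"fingers":0.05}]'
python3 plan.py .531 .256 .068 161
python3 - <<'E'
from h import *
t=viewer.grab_frame("top")[:,:,::-1];s=viewer.grab_frame("side")[:,:,::-1]
a=cv2.resize(t[200:310,135:235],(400,440),interpolation=cv2.INTER_CUBIC)
b=cv2.resize(s[130:240,160:260],(400,440),interpolation=cv2.INTER_CUBIC)
cv2.imwrite("pics/c3.png",np.hstack([a,b]))
E
```

```text
time: 4.6
tool_pos: [0.5293, 0.2546, 0.1214]
eef_rot: [-0.001, 0.165, 0.986, -0.0]
contact_force: [0.0, -0.1, -0.0]
gripper_width: 0.585
gripper_force: 0.0
t 4.60 pos [0.5293 0.2546 0.1214] A 161.0 q6 -49.9 F [ 0.  -0.1 -0. ] w 0.0500 gf 0.0 tilt 0.09
dp [-0.0012  0.0019  0.0534] rotz 0.0 noflip 0.0
```

View pics/c3.png

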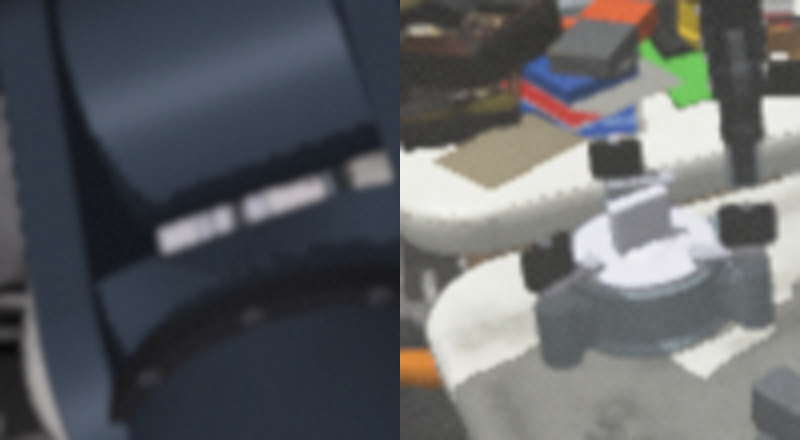

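The side view shows bolt 1 turned, with its bar now crosswise at (615,157). The gripper is above bolt 3 at (745,215). I'll descend and grip bolt 3.

```bash

python3 -m pendant '[{"dp":[-0.001,0.001,0.02],"rotation":[0,0,0],"fingers":0.05},{"dp":[-0.001,0.001,0.054],"rotation":[0,0,0],"fingers":0.05},{"dp":[-0.001,0.001,0.054],"rotation":[0,0,0],"fingers":0.05},{"dp":[-0.001,0.001,0.054],"rotation":[0,0,0],"fingers":0.0},{"dp":[-0.001,0.001,0.054],"rotation":[0,0,0],"fingers":0.0}]'
python3 -m pendant '[{"dp":[0,0,0],"rotation":[0,0,0],"fingers":0},{"dp":[0,0,0],"rotation":[0,0,0],"fingers":0},{"dp":[0,0,0],"rotation":[0,0,0],"fingers":0},{"dp":[0,0,0],"rotation":[0,0,0],"fingers":0}]'
python3 plan.py .531 .256 .068 221; python3 -c "from h import *;print(robot.observe()['ft_torque'])"
```

```text
time: 5.2
tool_pos: [0.5315, 0.2566, 0.0698]
eef_rot: [0.001, 0.164, 0.986, 0.001]
contact_force: [0.1, -0.3, 0.1]
gripper_width: 0.254
gripper_force: 0.0
time: 5.6
tool_pos: [0.5318, 0.257, 0.0701]
eef_rot: [0.001, 0.164, 0.986, 0.001]
contact_force: [0.1, 5.7, 2.7]
gripper_width: 0.124
gripper_force: 59.8
t 5.60 pos [0.5318 0.257  0.0701] A 161.1 q6 -49.9 F [0.1 5.7 2.7] w 0.0106 gf 59.8 tilt 0.21
dp [ 0.0004 -0.0012  0.0021] rotz -59.9 noflip -59.9
[ 0.73112039  0.12032834 -0.01322949]
```

```bash

python3 -m pendant '[{"dp":[0,0,0],"rotation":[0,0,-8],"fingers":0},{"dp":[0,0,0],"rotation":[0,0,-16],"fingers":0},{"dp":[0,0,0],"rotation":[0,0,-24],"fingers":0},{"dp":[0,0,0],"rotation":[0,0,-32],"fingers":0},{"dp":[0,0,0],"rotation":[0,0,-32],"fingers":0}]'
python3 -m pendant '[{"dp":[0,0,0],"rotation":[0,0,-8],"fingers":0},{"dp":[0,0,0],"rotation":[0,0,-16],"fingers":0},{"dp":[0,0,0],"rotation":[0,0,-24],"fingers":0},{"dp":[0,0,0],"rotation":[0,0,-30],"fingers":0},{"dp":[0,0,0],"rotation":[0,0,-31],"fingers":0}]'
python3 plan.py .531 .256 .068 221; python3 -c "from h import *;print(robot.observe()['ft_torque'])"
```

```text
time: 6.1
tool_pos: [0.5318, 0.2571, 0.0701]
eef_rot: [0.002, -0.116, 0.993, 0.001]
contact_force: [-0.8, 5.9, 2.6]
gripper_width: 0.125
gripper_force: 59.7
time: 6.6
tool_pos: [0.5318, 0.2574, 0.0701]
eef_rot: [0.002, -0.376, 0.927, 0.001]
contact_force: [-1.2, 8.2, 1.9]
gripper_width: 0.125
gripper_force: 64.8
t 6.60 pos [0.5318 0.2574 0.0701] A -135.8 q6 -113.0 F [-1.2  8.2  1.9] w 0.0107 gf 64.8 tilt 0.25
dp [ 0.0015 -0.0004  0.0021] rotz 3.2 noflip 3.2
[ 1.2270638   0.07587178 -1.08979914]
```

Bolt 3 is at its stop too. I'll release it, lift, and unwind the wrist for bolt 2. Tool x will go from −136° to 20° by turning +204°, which stays clear of the joint 6 limit.

```bash

python3 -m pendant '[{"dp":[0,0,0],"rotation":[0,0,2.5],"fingers":0},{"dp":[0,0,0],"rotation":[0,0,2.5],"fingers":0.04},{"dp":[0,0,0],"rotation":[0,0,2.5],"fingers":0.04},{"dp":[0,0,0],"rotation":[0,0,2.5],"fingers":0.04},{"dp":[0,0,-0.05],"rotation":[0,0,2.5],"fingers":0.04}]' | head -2
python3 -m pendant '[{"dp":[0,0,-0.03],"rotation":[0,0,8],"fingers":0.05},{"dp":[0,0,-0.03],"rotation":[0,0,16],"fingers":0.05},{"dp":[0,0,-0.03],"rotation":[0,0,24],"fingers":0.05},{"dp":[0,0,-0.03],"rotation":[0,0,32],"fingers":0.05},{"dp":[0,0,-0.03],"rotation":[0,0,40],"fingers":0.05}]' | head -2
python3 -m pendant '[{"dp":[0,0,0],"rotation":[0,0,8],"fingers":0.05},{"dp":[0,0,0],"rotation":[0,0,16],"fingers":0.05},{"dp":[0,0,0],"rotation":[0,0,24],"fingers":0.05},{"dp":[0,0,0],"rotation":[0,0,32],"fingers":0.05},{"dp":[0,0,0],"rotation":[0,0,40],"fingers":0.05}]' | head -2
python3 -m pendant '[{"dp":[0,0,0],"rotation":[0,0,8],"fingers":0.05},{"dp":[0,0,0],"rotation":[0,0,16],"fingers":0.05},{"dp":[0,0,0],"rotation":[0,0,24],"fingers":0.05},{"dp":[0,0,0],"rotation":[0,0,32],"fingers":0.05},{"dp":[0,0,0],"rotation":[0,0,40],"fingers":0.05}]' | head -2
python3 -m pendant '[{"dp":[0,0,0],"rotation":[0,0,8],"fingers":0.05},{"dp":[0,0,0],"rotation":[0,0,16],"fingers":0.05},{"dp":[0,0,0],"rotation":[0,0,24],"fingers":0.05},{"dp":[0,0,0],"rotation":[0,0,32],"fingers":0.05},{"dp":[0,0,0],"rotation":[0,0,40],"fingers":0.05}]' | head -2
python3 plan.py .403 .2767 .125 20
```

```text
time: 7.1
tool_pos: [0.5279, 0.2544, 0.1137]
time: 7.6
tool_pos: [0.5309, 0.2556, 0.1485]
time: 8.1
tool_pos: [0.5309, 0.2556, 0.1485]
time: 8.6
tool_pos: [0.5309, 0.2557, 0.1484]
time: 9.1
tool_pos: [0.5309, 0.2556, 0.1484]
t 9.10 pos [0.5309 0.2556 0.1484] A 61.3 q6 49.9 F [ 0.7  0.3 -0. ] w 0.0503 gf 0.0 tilt 0.01
dp [-0.043  -0.1223  0.0234] rotz 41.3 noflip 41.3
```

```bash

python3 -m pendant '[{"dp":[-0.01,-0.03,0.0],"rotation":[0,0,8],"fingers":0.05},{"dp":[-0.02,-0.06,0.0],"rotation":[0,0,16],"fingers":0.05},{"dp":[-0.03,-0.09,0.01],"rotation":[0,0,24],"fingers":0.05},{"dp":[-0.043,-0.122,0.023],"rotation":[0,0,32],"fingers":0.05},{"dp":[-0.043,-0.122,0.023],"rotation":[0,0,40],"fingers":0.05}]'
python3 -m pendant '[{"dp":[0,0,0],"rotation":[0,0,1],"fingers":0.05},{"dp":[0,0,0],"rotation":[0,0,1],"fingers":0.05}]' | head -2
python3 plan.py .403 .2767 .069 20
python3 - <<'E'
from h import *
t=viewer.grab_frame("top")[:,:,::-1];s=viewer.grab_frame("side")[:,:,::-1]
a=cv2.resize(t[200:310,135:235],(400,440),interpolation=cv2.INTER_CUBIC)
b=cv2.resize(s[130:240,160:260],(400,440),interpolation=cv2.INTER_CUBIC)
cv2.imwrite("pics/c4.png",np.hstack([a,b]))
E
```

```text
time: 9.6
tool_pos: [0.399, 0.2755, 0.124]
eef_rot: [0.001, 0.983, 0.186, -0.002]
contact_force: [0.2, -0.3, 0.5]
gripper_width: 0.586
gripper_force: 0.0
time: 9.8
tool_pos: [0.4038, 0.2761, 0.1257]
t 9.80 pos [0.4038 0.2761 0.1257] A 20.8 q6 98.1 F [ 0.8 -0.2  0.7] w 0.0502 gf 0.0 tilt 0.06
dp [-0.0006 -0.0008  0.0567] rotz 0.8 noflip 0.8
```

View pics/c4.png

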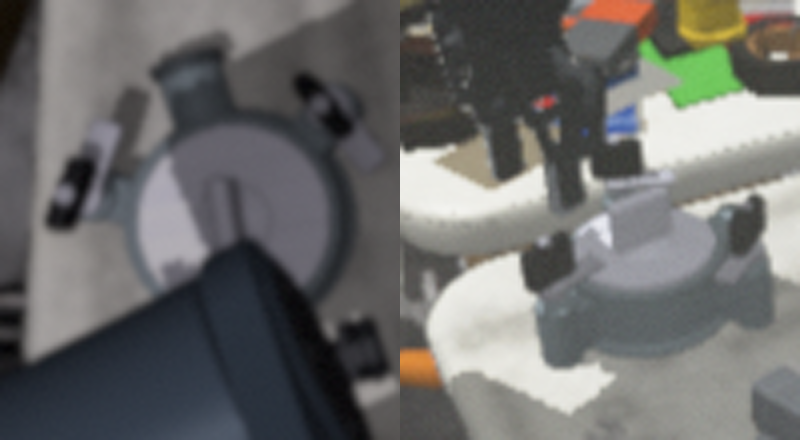

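Bolts 1 (85,180) and 3 (335,115) have their toes swung clear of the cover. The gripper is over bolt 2, so I'll descend, grip and turn it 80° plus a little.

```bash

python3 -m pendant '[{"dp":[0,-0.001,0.02],"rotation":[0,0,1],"fingers":0.05},{"dp":[0,-0.001,0.056],"rotation":[0,0,1],"fingers":0.05},{"dp":[0,-0.001,0.056],"rotation":[0,0,1],"fingers":0.05},{"dp":[0,-0.001,0.056],"rotation":[0,0,1],"fingers":0.0},{"dp":[0,-0.001,0.056],"rotation":[0,0,1],"fingers":0.0}]'
python3 -m pendant '[{"dp":[0,0,0],"rotation":[0,0,0],"fingers":0},{"dp":[0,0,0],"rotation":[0,0,0],"fingers":0},{"dp":[0,0,0],"rotation":[0,0,0],"fingers":0},{"dp":[0,0,0],"rotation":[0,0,0],"fingers":0}]'
python3 -m pendant '[{"dp":[0,0,0],"rotation":[0,0,-8],"fingers":0},{"dp":[0,0,0],"rotation":[0,0,-16],"fingers":0},{"dp":[0,0,0],"rotation":[0,0,-24],"fingers":0},{"dp":[0,0,0],"rotation":[0,0,-32],"fingers":0},{"dp":[0,0,0],"rotation":[0,0,-40],"fingers":0}]'
python3 plan.py .403 .2767 .069 101; python3 -c "from h import *;print(robot.observe()['ft_torque'])"
```

```text
time: 10.4
tool_pos: [0.4037, 0.2773, 0.0707]
eef_rot: [-0.0, 0.985, 0.17, 0.001]
contact_force: [-0.1, -0.3, 0.7]
gripper_width: 0.258
gripper_force: 0.0
time: 10.8
tool_pos: [0.4037, 0.2775, 0.0709]
eef_rot: [-0.0, 0.985, 0.171, 0.001]
contact_force: [-0.9, 1.8, 5.7]
gripper_width: 0.124
gripper_force: 58.8
time: 11.3
tool_pos: [0.4035, 0.2778, 0.0709]
eef_rot: [-0.0, 0.866, 0.499, 0.001]
contact_force: [-2.4, 4.0, 5.3]
gripper_width: 0.122
gripper_force: 58.5
t 11.30 pos [0.4035 0.2778 0.0709] A 59.9 q6 59.1 F [-2.4  4.   5.3] w 0.0104 gf 58.5 tilt 0.17
dp [-0.0012  0.0001  0.0019] rotz -41.1 noflip -41.1
[ 0.63019068  0.48003995 -0.08394299]
```

```bash

python3 -m pendant '[{"dp":[0,0,0],"rotation":[0,0,-8],"fingers":0},{"dp":[0,0,0],"rotation":[0,0,-16],"fingers":0},{"dp":[0,0,0],"rotation":[0,0,-24],"fingers":0},{"dp":[0,0,0],"rotation":[0,0,-32],"fingers":0},{"dp":[0,0,0],"rotation":[0,0,-40],"fingers":0}]' |head -1
python3 -m pendant '[{"dp":[0,0,0],"rotation":[0,0,-3],"fingers":0},{"dp":[0,0,0],"rotation":[0,0,-4],"fingers":0},{"dp":[0,0,0],"rotation":[0,0,-4],"fingers":0}]' |head -1
python3 plan.py .403 .2767 .069 101; python3 -c "from h import *;print(robot.observe()['ft_torque'])"
```

```text
time: 11.8
time: 12.1
t 12.10 pos [0.4032 0.2776 0.0709] A 103.5 q6 15.5 F [-3.2  1.4  7.8] w 0.0111 gf 61.1 tilt 0.13
dp [-0.0008 -0.0004  0.0019] rotz 2.5 noflip 2.5
[ 0.21777168  0.66505606 -0.75880304]
```

Bolt 2 is at its stop. I'll release, retreat to clear the view and measure the cover grip.

```bash

python3 -m pendant '[{"dp":[0,0,0],"rotation":[0,0,2],"fingers":0},{"dp":[0,0,0],"rotation":[0,0,2],"fingers":0.04},{"dp":[0,0,0],"rotation":[0,0,2],"fingers":0.04},{"dp":[0,0,0],"rotation":[0,0,2],"fingers":0.04},{"dp":[0,0,-0.05],"rotation":[0,0,2],"fingers":0.04}]' |head -1
python3 -m pendant '[{"dp":[0,0,-0.04],"rotation":[0,0,0],"fingers":0.05},{"dp":[0,0,-0.08],"rotation":[0,0,-8],"fingers":0.05},{"dp":[0.12,0.1,-0.1],"rotation":[0,0,-16],"fingers":0.05},{"dp":[0.12,0.1,-0.1],"rotation":[0,0,-24],"fingers":0.05},{"dp":[0.12,0.1,-0.1],"rotation":[0,0,-32],"fingers":0.05}]' |head -2
python3 plan.py .475 .30 .13 179
python3 - <<'E'
from h import *
t=viewer.grab_frame("top")[:,:,::-1]; cv2.imwrite("pics/t5f.png",t)
cv2.imwrite("pics/c5.png",cv2.resize(t[205:310,135:235],(570,600),interpolation=cv2.INTER_CUBIC))
E
```

```text
time: 12.6
time: 13.1
tool_pos: [0.4739, 0.4096, 0.2194]
t 13.10 pos [0.4739 0.4096 0.2194] A 133.9 q6 -7.4 F [-0.8 -0.5  0.9] w 0.0501 gf 0.0 tilt 0.07
dp [-0.0797 -0.0754  0.0893] rotz -45.1 noflip -45.1
```

View pics/c5.png

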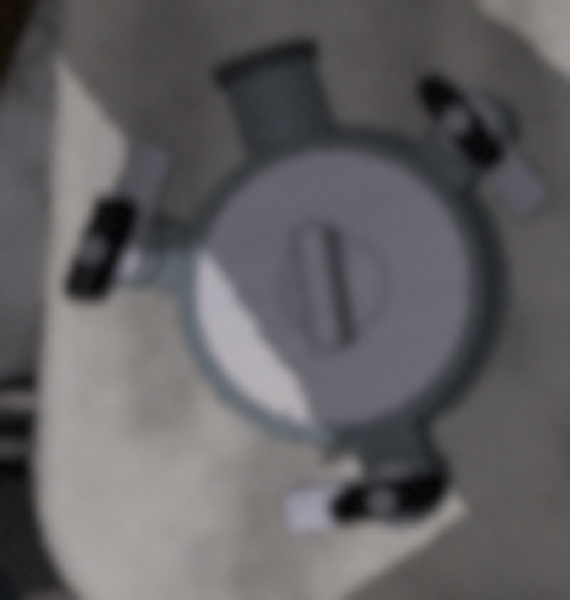

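All three toes are clear of the cover. The top of the cover bar runs from about (314,228) to (332,347), and the flange centre is at about (332,289).

```bash

python3 - <<'E'
from h import *
f=lambda x,y:(135+x/5.7,205+y/5.714)
a=bp("top",*f(314,228),.092);b=bp("top",*f(332,347),.092)
print(a,b,(a+b)/2,np.linalg.norm(a-b),np.degrees(np.arctan2(*(a-b)[1::-1])),"flange",bp("top",*f(332,289),.054))
E
python3 plan.py .474 .30 .13 188
```

```text
[0.49299899 0.3032918  0.092     ] [0.45341588 0.29561612 0.092     ] [0.47320743 0.29945396 0.092     ] 0.04032045636789249 10.974190109363438 flange [0.47207433 0.3022553  0.054     ]
t 13.15 pos [0.4766 0.415  0.2197] A 134.5 q6 -7.7 F [-3.7 -1.5  0. ] w 0.0503 gf 0.0 tilt 0.31
dp [-0.0802 -0.0829  0.0893] rotz -53.5 noflip -53.5
```

```bash

python3 -m pendant '[{"dp":[-0.03,-0.03,0.02],"rotation":[0,0,-8],"fingers":0.05},{"dp":[-0.06,-0.06,0.04],"rotation":[0,0,-16],"fingers":0.05},{"dp":[-0.08,-0.083,0.06],"rotation":[0,0,-24],"fingers":0.05},{"dp":[-0.08,-0.083,0.08],"rotation":[0,0,-32],"fingers":0.05},{"dp":[-0.08,-0.083,0.09],"rotation":[0,0,-40],"fingers":0.05}]' |head -2
python3 -m pendant '[{"dp":[0,0,0],"rotation":[0,0,-8],"fingers":0.05},{"dp":[0,0,0],"rotation":[0,0,-16.5],"fingers":0.05},{"dp":[0,0,0],"rotation":[0,0,-16.5],"fingers":0.05}]' |head -2
python3 plan.py .473 .3005 .064 191
```

```text
time: 13.65
tool_pos: [0.4677, 0.2916, 0.127]
time: 13.95
tool_pos: [0.4681, 0.2928, 0.1283]
t 13.95 pos [0.4681 0.2928 0.1283] A -169.8 q6 -73.0 F [0.3 0.7 0.6] w 0.0500 gf 0.0 tilt 0.01
dp [-0.0062  0.0068  0.0643] rotz -0.8 noflip -0.8
```

```bash

python3 -m pendant '[{"dp":[-0.006,0.007,0.01],"rotation":[0,0,-1],"fingers":0.05},{"dp":[-0.006,0.007,0.04],"rotation":[0,0,-1],"fingers":0.05},{"dp":[-0.006,0.007,0.064],"rotation":[0,0,-1],"fingers":0.05},{"dp":[-0.006,0.007,0.064],"rotation":[0,0,-1],"fingers":0.05},{"dp":[-0.006,0.007,0.064],"rotation":[0,0,-1],"fingers":0.0}]'
python3 -m pendant '[{"dp":[0,0,0],"rotation":[0,0,0],"fingers":0},{"dp":[0,0,0],"rotation":[0,0,0],"fingers":0},{"dp":[0,0,0],"rotation":[0,0,0],"fingers":0},{"dp":[0,0,0],"rotation":[0,0,0],"fingers":0},{"dp":[0,0,0],"rotation":[0,0,0],"fingers":0}]'
python3 plan.py .473 .3005 .064 191
```

```text
time: 14.45
tool_pos: [0.473, 0.3011, 0.0643]
eef_rot: [-0.0, -0.096, 0.995, -0.0]
contact_force: [-0.3, -1.2, 0.0]
gripper_width: 0.43
gripper_force: 0.0
time: 14.95
tool_pos: [0.4736, 0.3013, 0.0657]
eef_rot: [0.001, -0.097, 0.995, 0.001]
contact_force: [-0.8, -0.0, 6.5]
gripper_width: 0.128
gripper_force: 59.5
t 14.95 pos [0.4736 0.3013 0.0657] A -168.9 q6 -73.4 F [-0.8 -0.   6.5] w 0.0110 gf 59.5 tilt 0.15
dp [ 0.0008 -0.0007  0.0017] rotz 0.1 noflip 0.1
```

```bash

python3 -m pendant '[{"dp":[0,0,-0.005],"rotation":[0,0,0],"fingers":0},{"dp":[0,0,-0.015],"rotation":[0,0,0],"fingers":0},{"dp":[0,0,-0.03],"rotation":[0,0,0],"fingers":0},{"dp":[0,0,-0.045],"rotation":[0,0,0],"fingers":0},{"dp":[0,0,-0.06],"rotation":[0,0,0],"fingers":0}]'
python3 -m pendant '[{"dp":[0,0,-0.02],"rotation":[0,0,0],"fingers":0},{"dp":[0,0,-0.04],"rotation":[0,0,0],"fingers":0},{"dp":[0,0,-0.06],"rotation":[0,0,0],"fingers":0},{"dp":[0,0,-0.07],"rotation":[0,0,0],"fingers":0},{"dp":[0,0,-0.07],"rotation":[0,0,0],"fingers":0}]'
python3 plan.py .4717 -.057 .19 191
python3 - <<'E'
from h import *
t=viewer.grab_frame("top")[:,:,::-1];s=viewer.grab_frame("side")[:,:,::-1]
cv2.imwrite("pics/c6.png",cv2.resize(s[100:240,140:320],(720,560),interpolation=cv2.INTER_CUBIC))
E
```

```text
time: 15.45
tool_pos: [0.473, 0.3009, 0.1261]
eef_rot: [0.0, -0.097, 0.995, 0.0]
contact_force: [0.5, 0.1, -1.9]
gripper_width: 0.132
gripper_force: 58.5
time: 15.95
tool_pos: [0.4734, 0.3011, 0.1962]
eef_rot: [0.001, -0.097, 0.995, 0.001]
contact_force: [0.1, 0.4, -2.5]
gripper_width: 0.127
gripper_force: 58.5
t 15.95 pos [0.4734 0.3011 0.1962] A -168.9 q6 -73.4 F [ 0.1  0.4 -2.5] w 0.0108 gf 58.5 tilt 0.17
dp [ 0.0706 -0.3511  0.0057] rotz 0.1 noflip 0.1
```

View pics/c6.png

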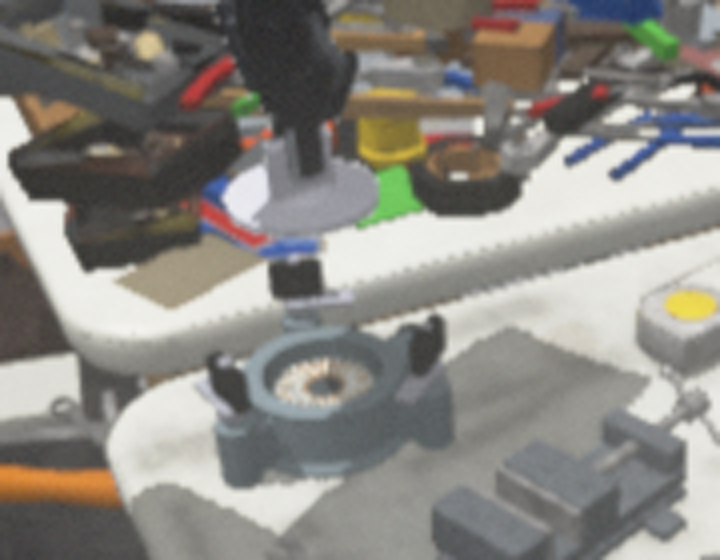

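The cover hangs level in the grip at (300,195), and the bore below it is open. The wrist reads 2.5 N, which fits the cover's mass. Moving to the tray.

```bash

python3 -m pendant '[{"dp":[0.004,-0.02,0],"rotation":[0,0,0],"fingers":0},{"dp":[0.011,-0.055,0],"rotation":[0,0,0],"fingers":0},{"dp":[0.019,-0.095,0],"rotation":[0,0,0],"fingers":0},{"dp":[0.027,-0.135,0],"rotation":[0,0,0],"fingers":0},{"dp":[0.035,-0.175,0],"rotation":[0,0,0],"fingers":0}]' |head -2
python3 -m pendant '[{"dp":[0.008,-0.04,0],"rotation":[0,0,0],"fingers":0},{"dp":[0.016,-0.08,0],"rotation":[0,0,0],"fingers":0},{"dp":[0.024,-0.12,0],"rotation":[0,0,0],"fingers":0},{"dp":[0.031,-0.155,0],"rotation":[0,0,0],"fingers":0},{"dp":[0.035,-0.175,0],"rotation":[0,0,0],"fingers":0}]' |head -2
python3 -m pendant '[{"dp":[0,0,0],"rotation":[0,0,0],"fingers":0},{"dp":[0,0,0],"rotation":[0,0,0],"fingers":0}]'
python3 plan.py .4717 -.057 .060 191
```

```text
time: 16.55
tool_pos: [0.4714, 0.1208, 0.1933]
time: 17.05
tool_pos: [0.4708, -0.0583, 0.1934]
time: 17.25
tool_pos: [0.4711, -0.056, 0.1936]
eef_rot: [-0.001, -0.096, 0.995, 0.0]
contact_force: [0.4, -0.7, -1.7]
gripper_width: 0.13
gripper_force: 58.8
t 17.25 pos [ 0.4711 -0.056   0.1936] A -169.0 q6 -113.5 F [ 0.4 -0.7 -1.7] w 0.0111 gf 58.8 tilt 0.09
dp [-0.0006 -0.0012  0.1336] rotz 0.0 noflip 0.0
```

```bash

python3 -m pendant '[{"dp":[0,0,0.03],"rotation":[0,0,0],"fingers":0},{"dp":[0,0,0.065],"rotation":[0,0,0],"fingers":0},{"dp":[0,0,0.1],"rotation":[0,0,0],"fingers":0},{"dp":[0,0,0.13],"rotation":[0,0,0],"fingers":0},{"dp":[0,0,0.145],"rotation":[0,0,0],"fingers":0}]' |head -2
python3 -m pendant '[{"dp":[0,0,0.005],"rotation":[0,0,0],"fingers":0},{"dp":[0,0,0.01],"rotation":[0,0,0],"fingers":0},{"dp":[0,0,0.014],"rotation":[0,0,0],"fingers":0},{"dp":[0,0,0.017],"rotation":[0,0,0],"fingers":0},{"dp":[0,0,0.017],"rotation":[0,0,0],"fingers":0}]'
python3 plan.py .4717 -.057 .0285 191
python3 - <<'E'
from h import *
s=viewer.grab_frame("side")[:,:,::-1]
cv2.imwrite("pics/c7.png",cv2.resize(s[200:340,200:350],(600,560),interpolation=cv2.INTER_CUBIC))
E
```

```text
time: 17.75
tool_pos: [0.4701, -0.0546, 0.0467]
time: 18.25
tool_pos: [0.4716, -0.0561, 0.0325]
eef_rot: [0.0, -0.097, 0.995, -0.0]
contact_force: [-0.9, -0.3, -1.9]
gripper_width: 0.126
gripper_force: 58.8
t 18.25 pos [ 0.4716 -0.0561  0.0325] A -168.9 q6 -113.5 F [-0.9 -0.3 -1.9] w 0.0108 gf 58.8 tilt 0.02
dp [ 0.0001 -0.0009  0.004 ] rotz 0.1 noflip 0.1
```

View pics/c7.png

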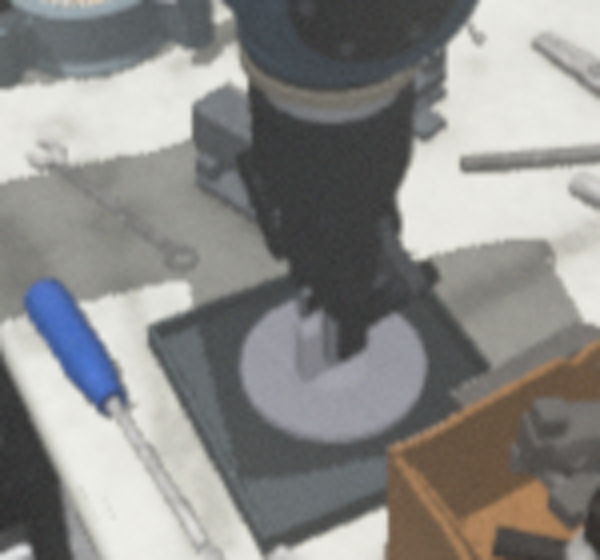

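The cover is level over the tray at about (335,365), just above the floor. I'll lower it until it touches.

```bash

python3 -m pendant '[{"dp":[0,0,0.002],"rotation":[0,0,0],"fingers":0},{"dp":[0,0,0.004],"rotation":[0,0,0],"fingers":0},{"dp":[0,0,0.004],"rotation":[0,0,0],"fingers":0}]'
python3 -m pendant '[{"dp":[0,0,0.0015],"rotation":[0,0,0],"fingers":0},{"dp":[0,0,0.0015],"rotation":[0,0,0],"fingers":0}]'
```

```text
time: 18.6
tool_pos: [0.4714, -0.0561, 0.0282]
eef_rot: [-0.0, -0.097, 0.995, 0.0]
contact_force: [0.2, 0.2, -2.3]
gripper_width: 0.125
gripper_force: 58.8
time: 18.8
tool_pos: [0.4715, -0.0562, 0.0277]
eef_rot: [-0.0, -0.097, 0.995, -0.0]
contact_force: [-6.0, -0.3, 14.1]
gripper_width: 0.133
gripper_force: 61.2
```

It is touching the floor, with 14 N upward. Releasing and retreating straight up.

```bash

python3 -m pendant '[{"dp":[0,0,0],"rotation":[0,0,0],"fingers":0.04},{"dp":[0,0,0],"rotation":[0,0,0],"fingers":0.04},{"dp":[0,0,0],"rotation":[0,0,0],"fingers":0.04},{"dp":[0,0,0],"rotation":[0,0,0],"fingers":0.04},{"dp":[0,0,-0.02],"rotation":[0,0,0],"fingers":0.04}]'
python3 -m pendant '[{"dp":[0,0,-0.04],"rotation":[0,0,0],"fingers":0.05},{"dp":[0,0,-0.08],"rotation":[0,0,0],"fingers":0.05},{"dp":[0,0,-0.12],"rotation":[0,0,0],"fingers":0.05},{"dp":[0,0,-0.16],"rotation":[0,0,0],"fingers":0.05},{"dp":[0,0,-0.2],"rotation":[0,0,0],"fingers":0.05}]'
python3 -m pendant '[{"dp":[0,0,0],"rotation":[0,0,0],"fingers":0.05},{"dp":[0,0,0],"rotation":[0,0,0],"fingers":0.05},{"dp":[0,0,0],"rotation":[0,0,0],"fingers":0.05}]'
python3 - <<'E'
from h import *
s=viewer.grab_frame("side")[:,:,::-1]
cv2.imwrite("pics/c8.png",cv2.resize(s[140:340,160:360],(600,600),interpolation=cv2.INTER_CUBIC))
E
```

```text
time: 19.3
tool_pos: [0.4703, -0.0559, 0.0455]
eef_rot: [-0.002, -0.097, 0.995, 0.001]
contact_force: [0.1, 0.1, 0.1]
gripper_width: 0.466
gripper_force: 0.0
time: 19.8
tool_pos: [0.4712, -0.056, 0.2486]
eef_rot: [0.0, -0.097, 0.995, 0.0]
contact_force: [1.2, -0.7, -0.3]
gripper_width: 0.586
gripper_force: 0.0
time: 20.1
tool_pos: [0.4709, -0.056, 0.2456]
eef_rot: [-0.001, -0.097, 0.995, 0.0]
contact_force: [-0.7, -0.2, -0.7]
gripper_width: 0.583
gripper_force: 0.0
```

View pics/c8.png

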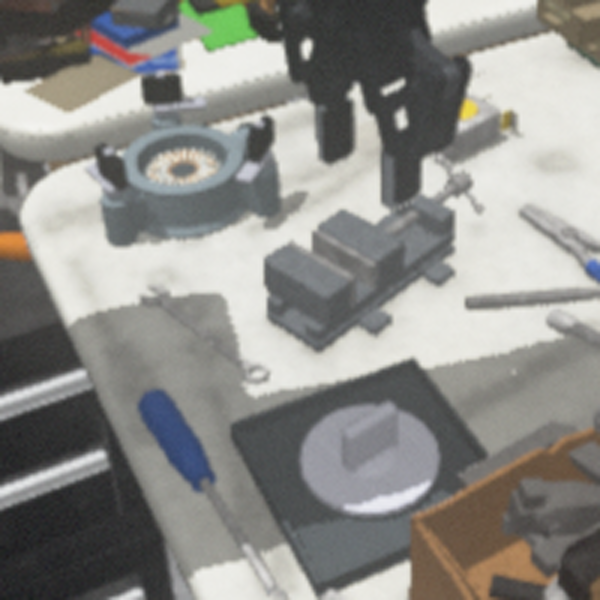

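The cover lies flat in the tray at about (370,458), all three bolts are open, and the tools are undisturbed. Handing in.

```bash
python3 -c "
from rig import robot
print(robot.hand_in())"
```

```text
the job is handed in; nothing more can be done
None
```

All three clamp bolts are open at their end stops, the cover lies flat and right way up in the drip tray, the tools were not touched, and the job was handed in at about 20 s; the hand-in returned no verdict.

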